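Release a spring-ejected bushing and stop it with the other finger

ROBOT

A 6-joint arm with a two-finger parallel gripper is mounted at the origin on a cart in front of the work surface, level with it; the furniture and walls round the work are solid. World frame = base frame: x ahead of the robot, y to its left, z up, the work surface at z = 0. Lengths are in m, angles in rad, forces in N, time in s.
With the tool pointing down it reaches from about 0.25 to 0.725 m from the base axis. Payload 4 kg.
Tool frame: the origin (TCP) lies at the very end of the fingers, on their centre line; the grasp point (between the pads) lies 19 mm behind it (grasp_offset is the distance from the TCP to the grasp point, in m); z points along the fingers, y is the direction in which the jaws open and shut (so a half turn about z gives the same grasp; the last joint's range is limited). The gripper opens to 85 mm and grips with 20 to 120 N. Pads are 22 mm wide; open, the fingers measure 114 mm over their backs; the gripper's body (76 mm by 85 mm) begins 54 mm behind the grasp point. The pads swing forward as they close: fully open they stand 13 mm farther back than shut.
Start: joints at [-1.261, 0.241, 0.005, 1.335, 0, 1.571], TCP at [0.152, -0.476, 0.231] pointing down, gripper open.
Joint ranges: [-2.72, 2.72], [-1.05, 1.87], [-1.09, 1.28], [-1.99, 2.15], [-1.42, 1.44], [-3.14, 3.14]. Speed limits (rad/s): [2.79, 2.79, 3.14, 3.14, 3.14, 3.14].

INTERFACE

Orientations are given as a rotation vector (axis times angle).
In Python, from workcell import state, camera, camera_info, sign_off, grasp_offset gives the robot as it stands.
- The arm moves only by the tool servo_tool, never from a script. Its argument "moves" is a list of rows, each a list of 3 entries, a list of its own where there are three numbers: the turn, a rotation vector about the tool's x, y, z in units of 8 degrees (1.0 is 8 degrees), then the shift along the tool's x, y, z in cm, then the closure, from -1 (fully open) to 1 (shut), so that 0 is half open. A call has 1 to 5 rows; each row shifts and turns the commanded pose from where the row before left it, along the tool's axes as they then stand; what a row does not reach is not made up. A row lasts 1/10 s, in which the tool goes at most 50 mm and 8.59 degrees, less where a joint would pass 70% of its speed; a pose out of reach is approached as far as the arm can. A call with a gripper value outside its range is refused whole. The fingers move at their own pace and stop on an object; the grip force is fixed at half the most. Time passes only in rows, so rows that do not move let the fingers close. It gives the time, the measured TCP pose, the force and the opening at its end, in the units of the state.
- state(): the state, without advancing time (a new reading comes with each control period).
- camera(name): name is "side" or "top"; returns the picture (400x640x3 uint8, red, green, blue); there is no depth.
- camera_info(name): a dict with "fov_y" (degrees; the focal length in pixels is half the picture's height over the tangent of half this angle, whatever the lens; pixels are square), "cx", "cy" (the principal point, pixels), "R" (3x3) and "t" (3): a world point X has camera coordinates R X + t. Camera axes: x right, y down, z forward; pixel columns grow to the right and rows downward; lengths in m; the calibration is good to about 2 mm. A picture is of the moment at which its call begins. camera_info takes no time and is no camera call.
- sign_off(): hands the job in, once; it reports no verdict.
The state is a dict: "time": time; "q": joint angles; "joint_velocities": joint speeds; "joint_efforts": joint torques, N m; "position": TCP position; "eef_rot": TCP orientation; "force": force on the tool from outside, world axes, zero at the start; "wrist_torque": the same for the moment, N m; "opening": opening from 0.0 (shut) to 1.0 (fully open).
Only numpy, scipy, OpenCV 4.12 (cv2) and the standard library are available. Lean on these libraries where they do the work, as an engineer would, in place of code of your own. Each camera call takes 0.05 s, during which the arm holds its last target.

TASK

Press the red release key of the blue ejector fixture in the open drawer all the way down with one fingertip while your other fingertip stands in the track, so that it stops the bronze bushing that the spring shoots out before it runs off the open end. Finish while still holding: one finger keeps the key down and the other keeps the bushing stopped, standing in the track. Do not pick anything up, and leave the loose things around the fixture where they are.

Things in the scene. Friction and masses are not known exactly. Their poses are not given: they have to be found in the camera images.
- fixture: Blue ejector fixture, fixed in the left drawer (side walls 88 mm high): plate 156 x 104 mm, 16 mm high. Origin on the drawer floor midway between red key and stop point; x = direction in which the bushing is shot, y from the key (y = -27 mm) across to the track (centre line y = +27 mm), z up. Track from a spring housing (block 32 mm above the plate, x = -135 to -91 mm; the pusher rod sticks out 22 mm behind it) to the open end at x = +18 mm.
- track_gate (a point): point on the track floor under the steel gate, a low bar that rises 7.5 mm above the floor and holds the bushing back; fixed on the fixture at x = -35.5 mm, y = +27 mm. The gate sinks with the key, below the floor near full travel. The track floor is level, 16 mm above the drawer floor, 47 mm wide between rails 7 mm high.
- key_top (a point): centre of the red key's top face, 30 mm (fixture x) by 24 mm (fixture y). It is 37 mm above the drawer floor at rest and 28 mm fully pressed: still 12 mm above the track floor and 5 mm above the rails, so a second fingertip at the same height hangs free in the track.
- stop_point (a point): point on the track floor, on its centre line, 54 mm straight across (fixture y) from the key's centre, 60 mm down the track from the bushing's start; fixed. A good place for the other finger: fingertips 54 mm apart, centre to centre (8 mm more or less works), serve both.
- release_key (a joint): travel of the red key in m: 0 up, 0.009 fully down. Spring 3 N at the top, 6 N at the bottom; friction at the gate adds up to about 6 N until the gate lets go near the bottom.
- ejector (a joint): travel in m of the spring pusher behind the bushing: about 0 cocked, 0.060 fully out. It pushes with 6 N at 0, 3 N fully out, and goes on pushing a bushing that a finger has stopped. The bushing shoots out in about 0.1 s, too fast to be chased.
- bushing: loose bronze flanged bushing, about 0.11 kg, standing flange down in the track: flange 44 mm across, 6 to 8 mm high, body above it 32 mm across, 30 mm high in all. Origin at the centre of its TOP face, 46 mm above the drawer floor (its z axis points down). Starts at fixture x = -60 mm, y = +27 mm.
- bolt: bystander: loose hex bolt standing on its head, 24 x 27 mm, 61 mm high, origin at the centre of its underside
- tape: bystander: loose black roll of tape lying flat, 58 mm across, 18 mm high, origin at the centre of its underside
- step_block: bystander: loose dark stepped clamping block, 28 x 60 mm, 36 mm high, origin at the centre of its underside
Things that resemble listed ones, but are neither listed nor needed, are in the scene too. Of the things that look like the bushing, the larger one is meant.

How it is judged:
At the end, for the whole second after the job is handed in: Key at least 7 of 9 mm down; bushing ejected 12 mm or more, its centre from 48 mm short of the stop point to 10 mm past it, within 12 mm of the track centre line, upright (11 degrees) on the track floor (4 mm), at rest (under 20 mm/s), and touched by a finger with over 0.3 N (value of joint release_key above 0.007 m and value of joint ejector above 0.012 m and x of bushing in the frame of fixture between -0.048 and 0.01 m and y of bushing in the frame of fixture between 0.015 and 0.039 m and z of bushing in the frame of fixture between 0.042 and 0.05 m and angle between bushing's own z axis and vertical above 2.94 rad and linear speed of bushing below 0.02 m/s and contact force between the fingers and bushing above 0.3 N); the arm keeps its last pose, push and grip.
It fails at once if the bushing runs away to the open end of the track (centre 15 mm past the stop point) (x of bushing in the frame of fixture above 0.015 m).
It fails at once if the bushing is lifted more than 7 mm (z of bushing in the frame of fixture above 0.053 m).
It fails at once if the bushing leaves the track or falls over (z of bushing in the frame of fixture below 0.03 m).
It fails at once if the bolt, the tape roll or the stepped block is moved more than 15 mm (distance of any of bolt, tape, step_block from where it was at the start of the episode above 0.015 m).
It also fails if it takes over 29 s, if anything falls off the work surface, if the arm or the gripper's body presses on something with over 40 N, if the wrist force passes 120 N, or if a joint passes its speed limit or range.

## Working session

There is one attempt and no reset: what is moved stays moved. The work goes in short steps, Python scripts to look and compute and a tool call to move; the robot and the scene stay as the last step left them, time stands still between calls to the robot, and variables do not carry over. Pictures are saved under pics/ and viewed, and the job is handed in when it is done.

Besides the shell and the picture viewer there is one more tool, called after "Request:" by a JSON object that holds its "method" and its "body". servo_tool: Moves the arm, as the interface text tells. Its arguments: {"type":"object","properties":{"moves":{"type":"array"}},"required":["moves"]}

```bash
mkdir -p pics
python3 - <<'E'
from workcell import *
import cv2
s=state();print(s)
print(grasp_offset)
for n in("side","top"):
    print(n,camera_info(n))
    cv2.imwrite(f"pics/{n}0.png",camera(n)[:,:,::-1])
E
```

```text
{'time': 0.0, 'q': array([-1.26102224e+00,  2.41436743e-01,  3.71051560e-03,  1.33521446e+00,
       -4.88934155e-06,  1.57079811e+00]), 'joint_velocities': array([-0.00101148,  0.00057581, -0.00012802, -0.00067913,  0.00039597,
       -0.00043623]), 'joint_efforts': array([ 1.19044907e-03, -3.72318113e+01,  2.52408975e+01,  1.70930894e-02,
       -4.03901970e-05, -5.60976460e-06]), 'position': array([ 0.15222363, -0.47558714,  0.23039588]), 'eef_rot': array([-3.10189234e+00, -4.84319278e-01,  5.26866157e-04]), 'force': array([-0.23864012,  0.65258588, -0.20188573]), 'wrist_torque': array([ 0.03218894,  0.05658952, -0.03189152]), 'opening': 0.99865420551512}
0.0187
side {'fov_y': 50.3925888123581, 'cx': 323.0202773594791, 'cy': 195.41808638375687, 'R': array([[ 0.99580891, -0.08927175,  0.0198788 ],
       [-0.03039793, -0.5280609 , -0.84866227],
       [ 0.08625878,  0.84450118, -0.52856143]]), 't': array([-0.48958399,  0.20500025,  0.64169138])}
top {'fov_y': 46.43149544837005, 'cx': 327.7222000115601, 'cy': 192.53491161167733, 'R': array([[ 0.01615112, -0.99914564,  0.03804117],
       [-0.98999226, -0.02131454, -0.13950275],
       [ 0.1401944 , -0.03540734, -0.9894907 ]]), 't': array([0.19680209, 0.50799142, 0.83714163])}
```

View pics/side0.png

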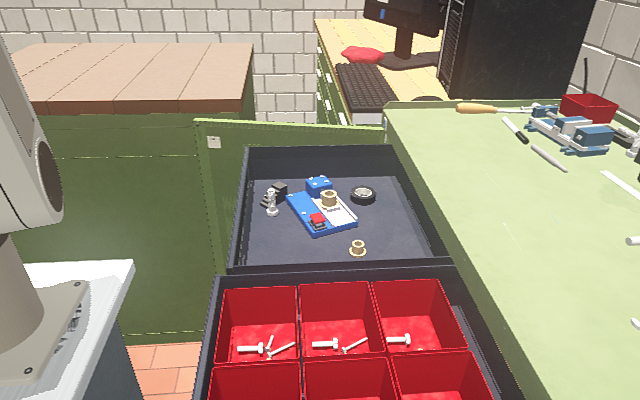

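View pics/top0.png

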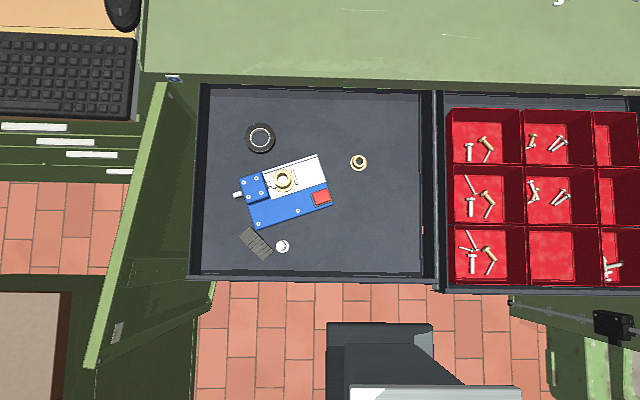

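The top view shows the fixture at about (287,190), with its housing to the left, the key at (321,197) and the bushing at (284,179). The smaller look-alike is at (358,162). Next I'll zoom in and triangulate.

```bash
cat > h.py <<'E'
import numpy as np, cv2
from workcell import *
def cam(n):
    c=camera_info(n); f=200/np.tan(np.radians(c['fov_y'])/2); return c,f
def ray(n,u,v):
    c,f=cam(n); R=np.array(c['R']);t=np.array(c['t'])
    d=R.T@np.array([(u-c['cx'])/f,(v-c['cy'])/f,1]); return -R.T@t,d/np.linalg.norm(d)
def plane(n,u,v,z):
    o,d=ray(n,u,v); return o+d*(z-o[2])/d[2]
def tri(a,b):
    o1,d1=ray("side",*a);o2,d2=ray("top",*b)
    s=np.linalg.lstsq(np.c_[d1,-d2],o2-o1,rcond=None)[0]
    p,q=o1+s[0]*d1,o2+s[1]*d2
    return (p+q)/2,np.linalg.norm(p-q)
def proj(n,X):
    c,f=cam(n); p=np.array(c['R'])@X+c['t']; return np.array([c['cx']+f*p[0]/p[2],c['cy']+f*p[1]/p[2]])
E
python3 - <<'E'
import cv2
a=cv2.imread("pics/side0.png")[160:275,235:395];cv2.imwrite("pics/s0z.png",cv2.resize(a,None,fx=5,fy=5,interpolation=cv2.INTER_CUBIC))
a=cv2.imread("pics/top0.png")[110:270,220:380];cv2.imwrite("pics/t0z.png",cv2.resize(a[10:130],None,fx=5,fy=5,interpolation=cv2.INTER_CUBIC))
E
```

```text
(no output)
```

View pics/s0z.png

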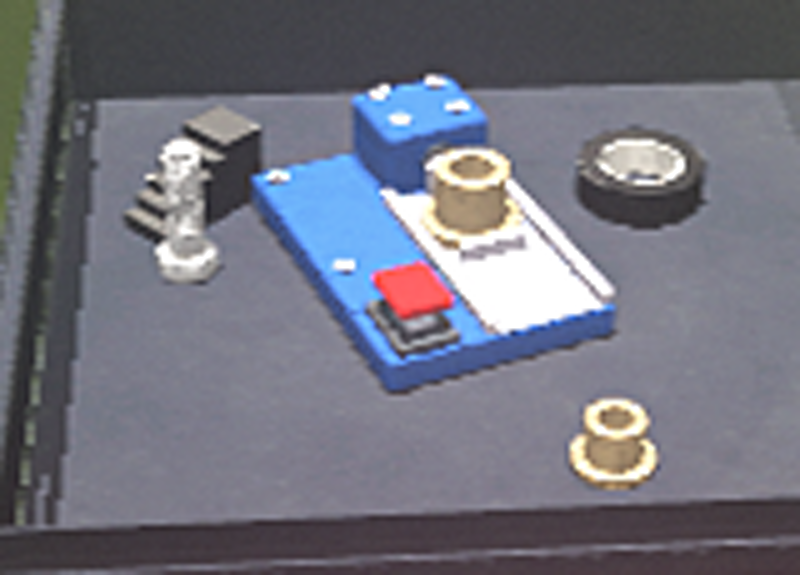

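View pics/t0z.png

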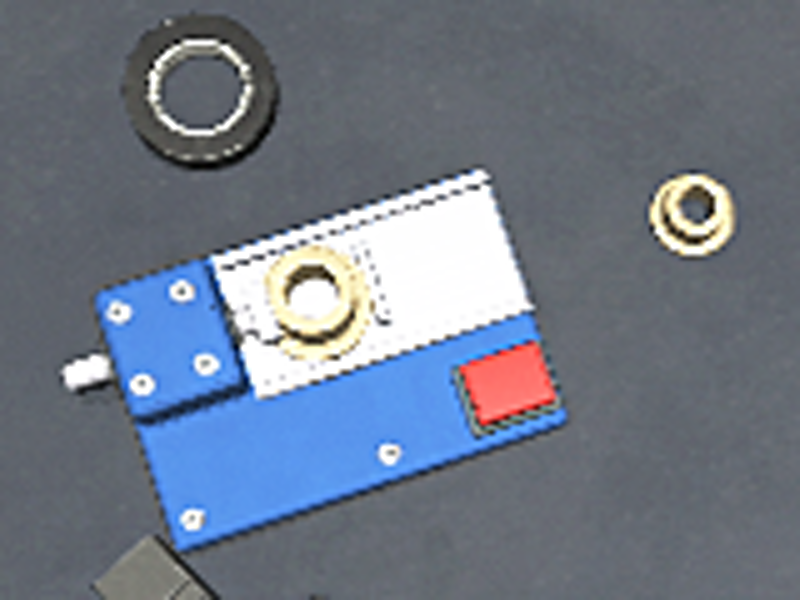

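Run:
```python
from h import *
def redc(n,x0,x1,y0,y1):
    im=cv2.imread(f"pics/{n}0.png");h=cv2.cvtColor(im,cv2.COLOR_BGR2HSV)
    m=((h[...,0]<8)|(h[...,0]>172))&(h[...,1]>150)&(h[...,2]>150)
    k=np.zeros_like(m);k[y0:y1,x0:x1]=m[y0:y1,x0:x1]
    M=cv2.moments(k.astype(np.uint8),True);return (M['m10']/M['m00'],M['m01']/M['m00']),M['m00']
a,na=redc("side",300,335,205,230);b,nb=redc("top",305,340,180,212);print(a,na,b,nb)
K,e=tri(a,b);print("key",K,e)
z0=K[2]-.037
# corners plate (crop px center) top view: front-right-track, front key, back key
def c(u,v): return (u+.5)/5-.5+220,(v+.5)/5-.5+120
cs=[c(488,168),c(567,422),c(182,551)]
def s(u,v): return (u+.5)/5-.5+235,(v+.5)/5-.5+160
ss=[None,s(390,378),s(252,175)]
ss[0]=s(614,312)
for p,q in zip(ss,cs):print(tri(p,q))
for zz in (z0,):
  P=[plane("top",*x,zz+.016) for x in cs]
  print(z0,P,[np.linalg.norm(P[0]-P[1]),np.linalg.norm(P[1]-P[2])])
  x=(P[1]-P[2]);print("fix x yaw",np.degrees(np.arctan2(x[1],x[0])));y=P[0]-P[1];print("y yaw",np.degrees(np.arctan2(y[1],y[0])))
  k=plane("top",*b,zz+.037);print("key plane",k)
# bushing top
print("bush top",tri(s(469,170),c(315,287)))
```

```text
(317.05555555555554, 217.7962962962963) 108.0 (320.2857142857143, 194.33333333333334) 84.0
key [0.4994548  0.22016436 0.03391451] 0.0015436561118136272
(array([0.58269629, 0.22718166, 0.0147406 ]), np.float64(0.0003383047957705712))
(array([0.48685622, 0.19512147, 0.00947929]), np.float64(0.002670212875359643))
(array([0.43452584, 0.33842965, 0.01742242]), np.float64(0.002526824839297852))
-0.0030854870004055276 [array([0.58293969, 0.22716805, 0.01291451]), array([0.48511054, 0.19527284, 0.01291451]), array([0.43352385, 0.33888926, 0.01291451])] [np.float64(0.10289726511331124), np.float64(0.15260033183187655)]
fix x yaw -70.24182611345715
y yaw 18.05750571140046
key plane [0.50023385 0.22016977 0.03391451]
bush top (array([0.52864783, 0.29008898, 0.04677412]), np.float64(0.0008033585026921674))
```

Run:
```python
from h import *
def redc(n,x0,x1,y0,y1):
    im=cv2.imread(f"pics/{n}0.png").astype(int)
    b,g,r=im[...,0],im[...,1],im[...,2]
    m=(r>150)&(r-g>90)&(r-b>60)
    k=np.zeros_like(m);k[y0:y1,x0:x1]=m[y0:y1,x0:x1]
    k=k.astype(np.uint8)
    M=cv2.moments(k,True);
    cn=max(cv2.findContours(k,0,1)[0],key=cv2.contourArea)
    return (M['m10']/M['m00'],M['m01']/M['m00']),M['m00'],cv2.minAreaRect(cn)
a,na,ra=redc("side",300,335,205,230);b,nb,rb=redc("top",305,340,180,212);print(a,na,b,nb,rb)
K,e=tri(a,b);print("key",K,e)
for z in(.034,.036,.038):print(plane("top",*b,z),plane("side",*a,z))
# blue plate mask + white -> edges: fit lines of plate region in top
im=cv2.imread("pics/top0.png");h=cv2.cvtColor(im,cv2.COLOR_BGR2HSV)
m=(((h[...,0]>95)&(h[...,0]<125)&(h[...,1]>140)&(h[...,2]>90))|((h[...,2]>200)&(h[...,1]<60)))
m=m.astype(np.uint8);m[:140]=0;m[236:]=0;m[:,:240]=0;m[:,340:]=0
cv2.imwrite("pics/mask_t.png",cv2.resize(m[130:240,230:350]*255,None,fx=5,fy=5,interpolation=0))
# bushing mask (tan) top & side
for n,(x0,x1,y0,y1) in {"top":(265,305,160,200),"side":(315,345,185,215)}.items():
    im=cv2.imread(f"pics/{n}0.png");cv2.imwrite(f"pics/b_{n}.png",cv2.resize(im[y0:y1,x0:x1],None,fx=14,fy=14,interpolation=0))
```

```text
(317.0, 217.6293103448276) 116.0 (321.1658536585366, 196.1219512195122) 205.0 ((321.20001220703125, 196.09999084472656), (12.332881927490234, 16.127614974975586), 71.56504821777344)
key [0.49759243 0.21850747 0.03526193] 0.0016930992079602666
[0.4969069  0.21847646 0.034     ] [0.49860066 0.22047457 0.034     ]
[0.49663982 0.21851989 0.036     ] [0.49835444 0.21761973 0.036     ]
[0.49637274 0.21856332 0.038     ] [0.49810821 0.2147649  0.038     ]
```

View pics/mask_t.png

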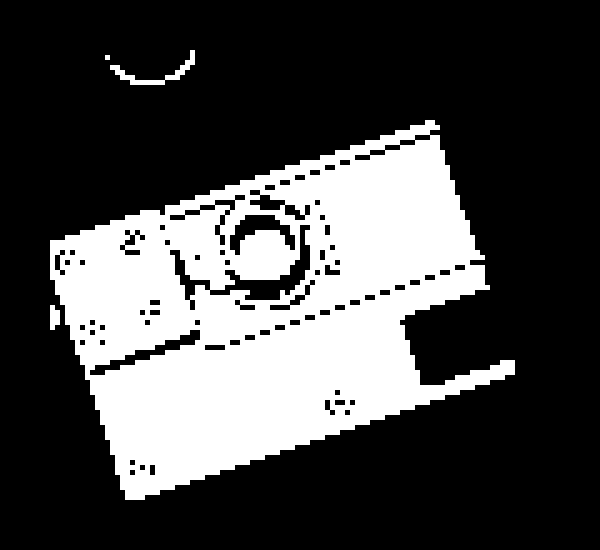

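View pics/b_top.png

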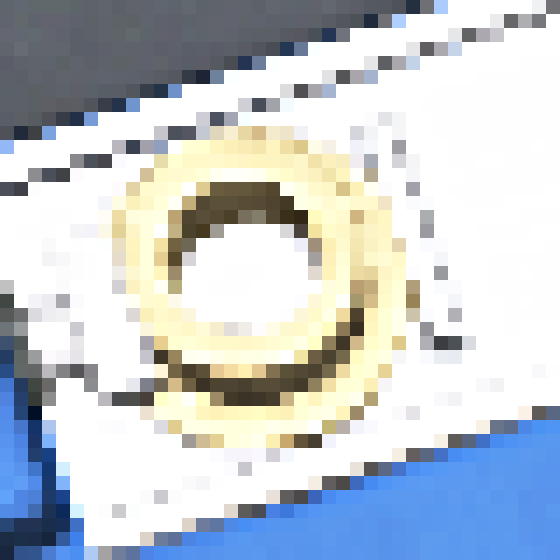

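View pics/b_side.png

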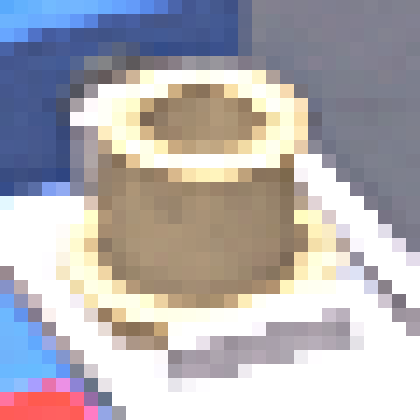

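Run:
```python
from h import *
B,e=tri((328.5,193.5),(282,178.2));print("bush",B,e)
for z in (.044,.046): print(plane("top",282,178.2,z),plane("side",328.5,193.5,z))
im=cv2.imread("pics/top0.png");h=cv2.cvtColor(im,cv2.COLOR_BGR2HSV)
m=(((h[...,0]>95)&(h[...,0]<125)&(h[...,1]>140)&(h[...,2]>90))|((h[...,2]>200)&(h[...,1]<60))).astype(np.uint8)
# key-side lower edge of plate: for columns 262..325 bottommost mask pixel; end edge: rows 157..185 rightmost
def fit(p):
    vx,vy,x,y=cv2.fitLine(np.float32(p),cv2.DIST_HUBER,0,.01,.01).ravel();return np.array([x,y]),np.array([vx,vy])
low=[(u,max(v for v in range(180,236) if m[v,u])+.5) for u in range(262,330)]
end=[(max(u for u in range(290,335) if m[v,u])+.5,v) for v in range(157,186)]
for z in(.014,.016):
    for nm,p in(("low",low),("end",end)):
        x,d=fit(p);a=plane("top",*(x-20*d),z);b=plane("top",*(x+20*d),z);w=b-a
        print(nm,z,np.degrees(np.arctan2(w[1],w[0]))%180)
        # distance from key and bushing to that line
        n=np.array([-w[1],w[0]])/np.hypot(*w[:2])
        K=plane("top",321.17,196.12,z+.021);Bt=plane("top",282,178.2,z+.03)
        print("  key dist",(K-a)[:2]@n,"bush dist",(Bt-a)[:2]@n)
```

```text
bush [0.52775722 0.29115808 0.04615391] 0.0016774387195081651
[0.52727458 0.29129654 0.044     ] [0.52901814 0.29484847 0.044     ]
[0.5269327  0.29116868 0.046     ] [0.52863974 0.29162341 0.046     ]
low 0.014 109.66270471086507
  key dist 0.019199113672433547 bush dist 0.07241613696377144
end 0.014 19.941604920342343
  key dist -0.01856967044153994 bush dist -0.07660874696361826
low 0.016 109.66270471086504
  key dist 0.019149698307655318 bush dist 0.0722386537726868
end 0.016 19.941604920342343
  key dist -0.01853051386843736 bush dist -0.07643406186692833
```

Both views agree. The fixture origin is at about (0.5225, 0.227), its x axis is at yaw -70.2°, and the floor is at about z = 0. The tool y axis should end at yaw 19.8°. I'll swing the arm round in an arc at this height and half close the fingers on the way.

Request:
{"method": "servo_tool", "body": {"moves": [[[0,0,-0.57],[4.4,0.2,0],0.05],[[0,0,-0.57],[4.4,0.2,0],0.05],[[0,0,-0.57],[4.4,0.2,0],0.05],[[0,0,-0.57],[4.4,0.2,0],0.05],[[0,0,-0.57],[4.4,0.2,0],0.05]]}}

```text
time: 0.6
position: [0.3533, -0.3853, 0.2307]
eef_rot: [-2.945, -1.093, 0.001]
force: [0.8, -1.2, 1.1]
opening: 0.473
```

Request:
{"method": "servo_tool", "body": {"moves": [[[0,0,-0.57],[4.4,0,0],0.05],[[0,0,-0.57],[4.4,0,0],0.05],[[0,0,-0.57],[4.4,0,0],0.05],[[0,0,-0.57],[4.4,0,0],0.05],[[0,0,-0.57],[4.4,0,0],0.05]]}}

```text
time: 1.1
position: [0.4943, -0.218, 0.2306]
eef_rot: [-2.67, -1.654, 0.001]
force: [0.5, 0.2, -1.2]
opening: 0.476
```

Request:
{"method": "servo_tool", "body": {"moves": [[[0,0,-0.57],[4.4,0,0],0.05],[[0,0,-0.57],[4.4,0,0],0.05],[[0,0,-0.57],[4.4,0,0],0.05],[[0,0,-0.57],[4.4,0,0],0.05],[[0,0,-0.57],[4.4,0,0],0.05]]}}

```text
time: 1.6
position: [0.5594, -0.0094, 0.2306]
eef_rot: [-2.291, -2.149, 0.001]
force: [0.6, -0.9, 0.4]
opening: 0.477
```

Request:
{"method": "servo_tool", "body": {"moves": [[[0,0,-0.57],[4.4,0,0],0.05],[[0,0,-0.57],[4.4,0,0],0.05],[[0,0,-0.57],[4.4,0,0],0.05],[[0,0,-0.57],[4.4,0,0],0.05],[[0,0,-0.5],[0,0,0],0.05]]}}

```text
time: 2.1
position: [0.5486, 0.1692, 0.2305]
eef_rot: [-1.823, -2.555, -0.0]
force: [0.8, -0.4, -0.5]
opening: 0.477
```

```bash
cat > go.py <<'E'
from h import *
from scipy.spatial.transform import Rotation as Ro
O=np.array([0.5225,0.2270,0]);Y=np.radians(-70.2)
F=np.array([[np.cos(Y),-np.sin(Y),0],[np.sin(Y),np.cos(Y),0],[0,0,1]])
def rep():
    s=state();R=Ro.from_rotvec(s['eef_rot']).as_matrix()
    # want tool y = fixture +y, z down => x = y x z
    W=np.c_[np.cross(F[:,1],[0,0,-1]),F[:,1],[0,0,-1]]
    print("t",s['time'],"pos",s['position'].round(4),"open",round(s['opening'],3),"F",s['force'].round(1))
    print("turn units",(np.degrees((Ro.from_matrix(R.T@W)).as_rotvec())/8).round(3))
    d=O-s['position'];print("fixture-frame tcp",(-F.T@d).round(4)); print("xy shift tool cm",(R.T@d*100).round(2))
E
python3 -c "from go import *;rep()"
```

```text
t 2.1 pos [0.5486 0.1692 0.2305] open 0.477 F [ 0.8 -0.4 -0.5]
turn units [-0.008 -0.014 -0.102]
fixture-frame tcp [0.0633 0.005  0.2305]
xy shift tool cm [ 6.27 -0.56 23.06]
```

Request:
{"method": "servo_tool", "body": {"moves": [[[0,0,-0.1],[3.1,-0.25,2.5],0.05],[[0,0,0],[3.1,-0.25,2.5],0.05],[[0,0,0],[0,0,4],0.05],[[0,0,0],[0,0,4],0.05],[[0,0,0],[0,0,0],0.05]]}}

```text
time: 2.6
position: [0.5202, 0.2193, 0.095]
eef_rot: [-1.815, -2.555, 0.018]
force: [-1.3, 0.0, -0.9]
opening: 0.472
```

```bash
python3 -c "
from go import *;rep()
for n in('side','top'):
    cv2.imwrite(f'pics/{n}1.png',camera(n)[:,:,::-1])
a=cv2.imread('pics/side1.png')[110:270,235:395];cv2.imwrite('pics/s1z.png',cv2.resize(a[30:140],None,fx=5,fy=5,interpolation=2))
a=cv2.imread('pics/top1.png')[120:240,220:380];cv2.imwrite('pics/t1z.png',cv2.resize(a,None,fx=5,fy=5,interpolation=2))"
```

```text
t 2.6 pos [0.5202 0.2193 0.095 ] open 0.472 F [-1.3  0.  -0.9]
turn units [-0.098  0.006 -0.07 ]
fixture-frame tcp [ 0.0065 -0.0048  0.095 ]
xy shift tool cm [0.66 0.6  9.5 ]
```

View pics/s1z.png

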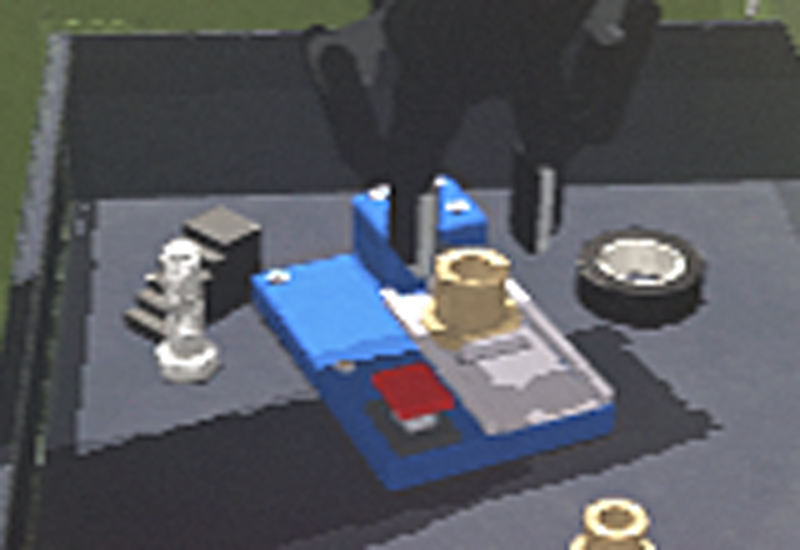

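View pics/t1z.png

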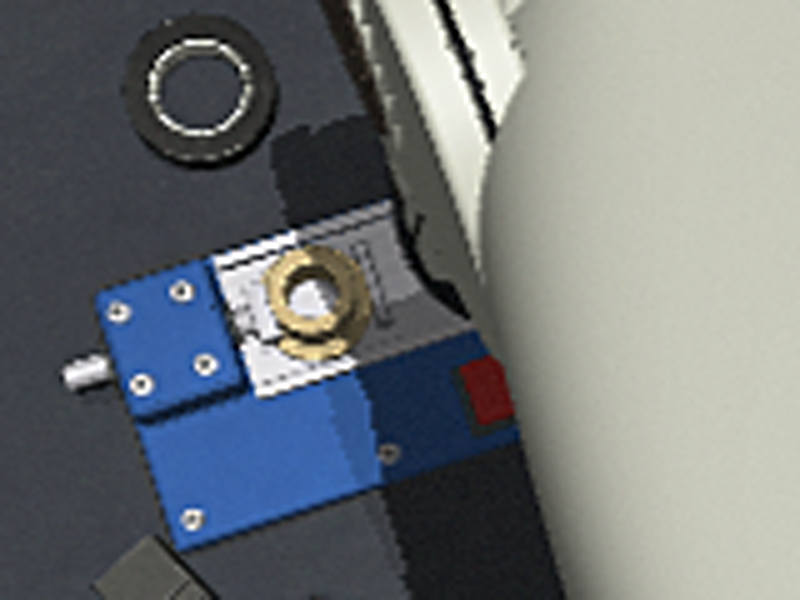

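The gripper straddles the fixture with fingertips near side pixels (318,195) and (342,190). Nothing has been disturbed. I'll correct the offset and go lower.

Request:
{"method": "servo_tool", "body": {"moves": [[[0,0,-0.07],[0,0,0],0.05],[[0,0,0],[0,0,0],0.05]]}}

```text
time: 2.9
position: [0.5273, 0.2215, 0.1039]
eef_rot: [1.806, 2.567, 0.006]
force: [0.0, -1.1, -0.5]
opening: 0.475
```

```bash
python3 -c "
from go import *;rep()
cv2.imwrite('pics/side2.png',camera('side')[:,:,::-1])
a=cv2.imread('pics/side2.png')[140:240,260:390];a=cv2.resize(a,None,fx=6,fy=6,interpolation=2)
s=state();R=Ro.from_rotvec(s['eef_rot']).as_matrix()
for dz in (0,-.006):
  for y in(-.035,-.02,.02,.035):
   for x in (-.011,.011):
    p=proj('side',s['position']+R@np.array([x,y,dz]));q=((p-[260,140]+.5)*6).astype(int);cv2.circle(a,tuple(map(int,q)),2,(0,0,255) if dz==0 else (0,255,0),-1)
cv2.imwrite('pics/s2z.png',a)"
```

```text
t 2.9 pos [0.5273 0.2215 0.1039] open 0.475 F [ 0.  -1.1 -0.5]
turn units [ 0.035 -0.002 -0.008]
fixture-frame tcp [0.0068 0.0027 0.1039]
xy shift tool cm [ 0.68 -0.32 10.39]
```

View pics/s2z.png

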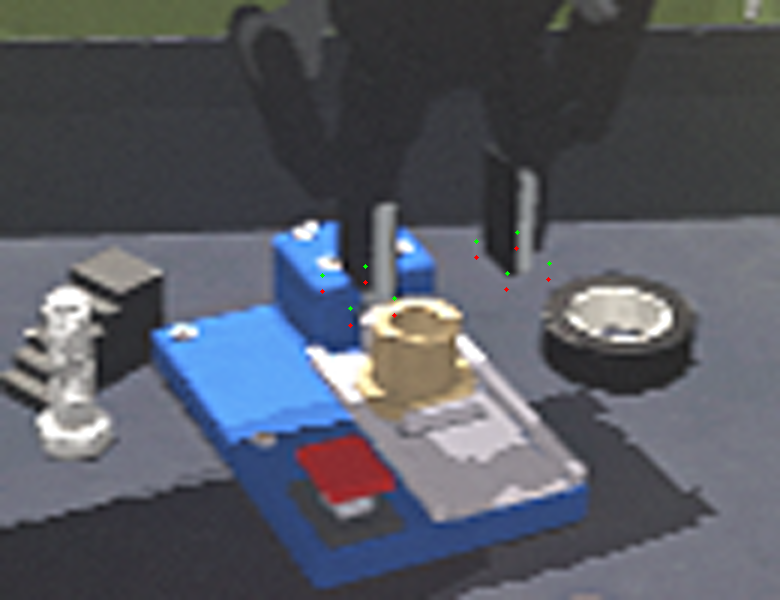

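Request:
{"method": "servo_tool", "body": {"moves": [[[0,0,0],[0.7,-0.3,2.5],0.05],[[0,0,0],[0,0,2.5],0.05],[[0,0,0],[0,0,0],0.05],[[0,0,0],[0,0,0],0.05],[[0,0,0],[0,0,0],0.05]]}}

```text
time: 3.45
position: [0.5217, 0.227, 0.0532]
eef_rot: [1.807, 2.568, 0.004]
force: [-0.6, -0.5, 0.4]
opening: 0.475
```

```bash
cat > look.py <<'E'
from go import *
import sys
k=sys.argv[1]
rep()
im=camera('side')[:,:,::-1].copy();cv2.imwrite(f'pics/side{k}.png',im)
a=cv2.resize(im[160:260,260:390],None,fx=6,fy=6,interpolation=2)
s=state();R=Ro.from_rotvec(s['eef_rot']).as_matrix()
for y in(-.034,-.02,.02,.034):
   for x in (-.011,.011):
    p=proj('side',s['position']+R@np.array([x,y,-.006]));q=((p-[260,160]+.5)*6).astype(int);cv2.circle(a,tuple(map(int,q)),2,(0,255,0),-1)
cv2.imwrite(f'pics/s{k}z.png',a)
E
python3 look.py 3
```

```text
t 3.45 pos [0.5217 0.227  0.0532] open 0.475 F [-0.6 -0.5  0.4]
turn units [ 0.024 -0.002 -0.008]
fixture-frame tcp [-0.0003 -0.0007  0.0532]
xy shift tool cm [-0.03  0.06  5.32]
```

View pics/s3z.png

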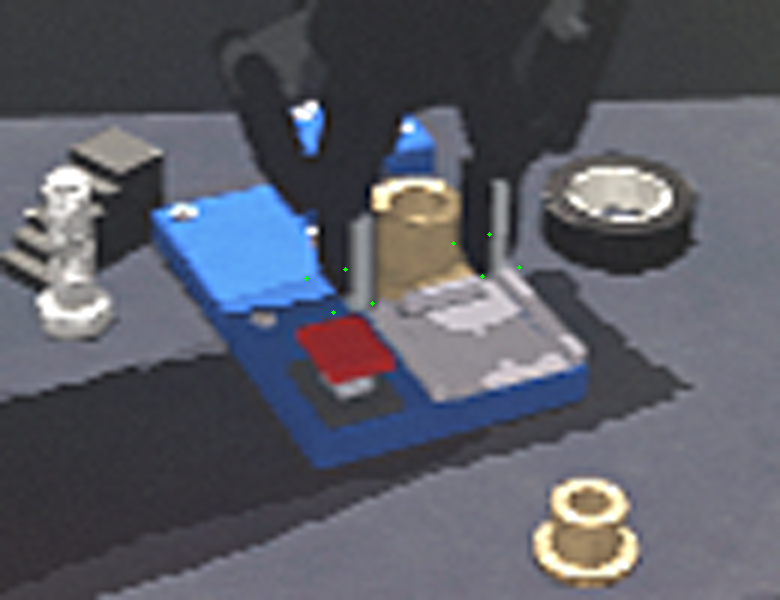

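Request:
{"method": "servo_tool", "body": {"moves": [[[0,0,0],[0,0.05,1.5],0.05],[[0,0,0],[0,0,0.3],0.05],[[0,0,0],[0,0,0],0.05],[[0,0,0],[0,0,0],0.05]]}}

```text
time: 3.9
position: [0.5213, 0.227, 0.0342]
eef_rot: [1.807, 2.569, 0.002]
force: [1.1, -0.1, 1.1]
opening: 0.475
```

```bash
python3 look.py 4
```

```text
t 3.9 pos [0.5213 0.227  0.0342] open 0.475 F [ 1.1 -0.1  1.1]
turn units [ 0.01  -0.    -0.006]
fixture-frame tcp [-0.0004 -0.0011  0.0342]
xy shift tool cm [-0.04  0.11  3.42]
```

View pics/s4z.png

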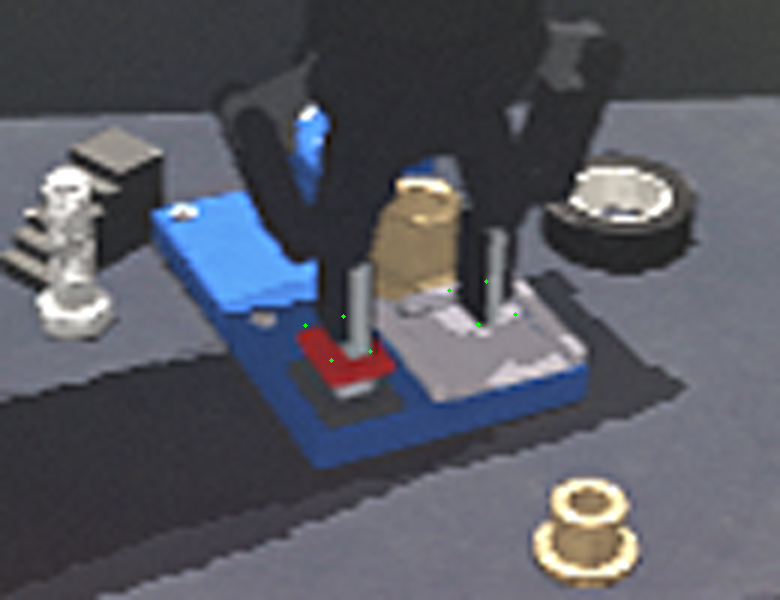

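The key finger hangs just above the key at (352,350) in the crop. The other finger is inside the track at (490,325), in front of the bushing. Now I'll press.

Request:
{"method": "servo_tool", "body": {"moves": [[[0,0,0],[0,0.1,0.5],0.05],[[0,0,0],[0,0,0],0.05],[[0,0,0],[0,0,0.3],0.05],[[0,0,0],[0,0,0],0.05],[[0,0,0],[0,0,0],0.05]]}}

```text
time: 4.45
position: [0.5218, 0.2264, 0.0264]
eef_rot: [1.808, 2.568, -0.001]
force: [-1.5, -2.1, 9.5]
opening: 0.476
```

```bash
python3 look.py 5
```

```text
t 4.45 pos [0.5218 0.2264 0.0264] open 0.476 F [-1.5 -2.1  9.5]
turn units [ 0.002  0.008 -0.013]
fixture-frame tcp [ 0.0003 -0.0009  0.0264]
xy shift tool cm [0.03 0.08 2.64]
```

View pics/s5z.png

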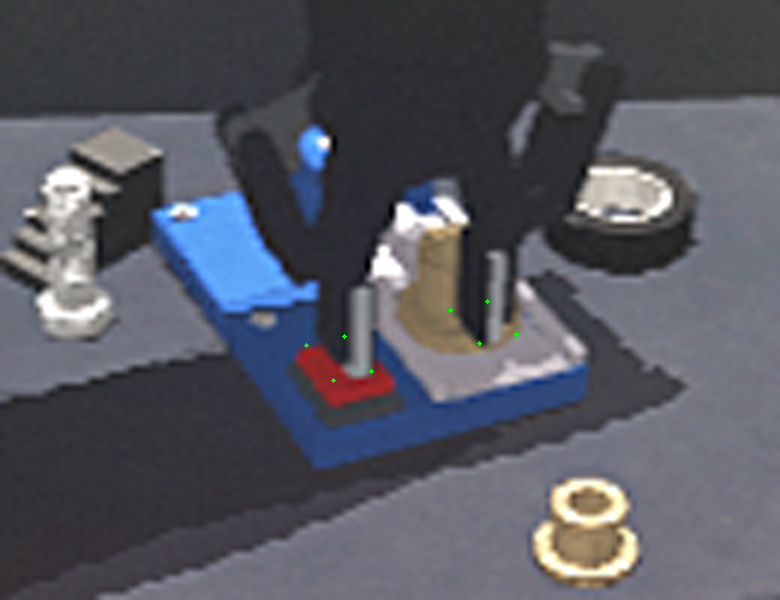

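The bushing has shot out and is stopped against the track finger. The key looks nearly down. I'll press slightly further so it's held with margin.

Request:
{"method": "servo_tool", "body": {"moves": [[[0,0,0],[0,0,0.2],0.05],[[0,0,0],[0,0,0],0.05],[[0,0,0],[0,0,0],0.05]]}}

```text
time: 4.8
position: [0.5219, 0.2265, 0.0263]
eef_rot: [1.808, 2.567, 0.001]
force: [-4.7, -4.3, 21.0]
opening: 0.473
```

```bash
python3 look.py 6
```

```text
t 4.8 pos [0.5219 0.2265 0.0263] open 0.473 F [-4.7 -4.3 21. ]
turn units [ 0.009  0.008 -0.013]
fixture-frame tcp [ 0.0003 -0.0007  0.0263]
xy shift tool cm [0.03 0.07 2.63]
```

View pics/s6z.png

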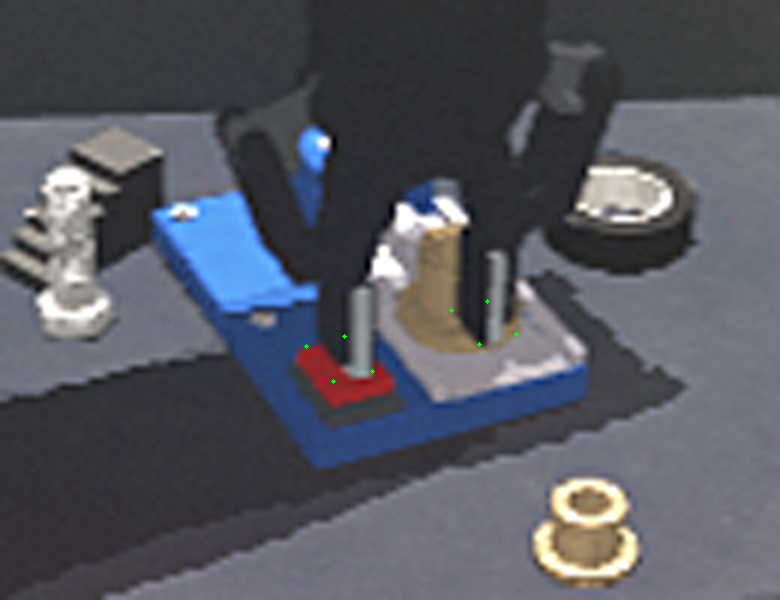

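The key is on its hard stop: the TCP didn't move while the force rose from 9.5 to 21 N. Its top sank about 4.2 px, where 9 mm should give about 4.3 px. The bushing stands upright against the finger, and the bolt, tape and block are where they were. I'm handing the job in.

```bash
python3 -c "
from workcell import *
print(sign_off());s=state();print(s['time'],s['position'],s['force'])"
```

```text
the job is handed in; nothing more can be done
None
the job is handed in; nothing more can be done
```

I located the fixture with both cameras and half-closed the fingers. One fingertip pressed the red key all the way down while the other stood in the track. The bushing shot out and was stopped by that finger, and I handed the job in at about 4.85 s, still holding.

**Last checks:**
- **Key:** it is on its hard stop. The TCP stayed within 0.1 mm while the force rose from 9.5 to 21 N. The key's top sank about 4.2 px in the side view, where 9 mm should give about 4.3 px.
- **Bushing:** in the side view it stands upright and in contact with the track finger. From the finger's position, its centre should be about 27 mm short of the stop point. I did not measure that directly, and the contact force on the bushing was not measured either.
- **Surroundings:** the bolt, tape and stepped block look unmoved in the side view.

**Disagreement:** the fingertip height implied by my 6 mm tip-offset guess came out about 5 mm above the expected pressed-key height. I trusted the hard stop and the image shift instead.

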